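Refit the swing arm of the pan rest

TASK

The swing arm of the worktop pan rest has come off its hinge. Stand it back on the worktop with its eye pushed in between the two lugs of the fixed hinge base until the holes line up, then take the pin from its wooden rest and thread it down through upper lug, eye and lower lug until its collar sits fully home on the upper lug. Let go of everything and leave the other things on the worktop where they are.

Things in the scene. Friction and masses are not known exactly. Their poses are not given: they have to be found in the camera images.
- hinge_base: Metal hinge base, fixed (place and yaw vary). Foot plate 8 mm thick, x -35 to +75 mm, 84 mm wide; on it two aluminium lugs 52 mm wide, x -22 to +42 mm: lower lug 8 to 30 mm high, upper lug 50 to 60 mm high. A vertical 12.5 mm round hole runs through both, down to 8 mm above the worktop. Origin: on the hole axis at worktop height; z up; the slot between the lugs opens towards -x.
- base_slot (a point): Point on the hole axis at mid height of the slot between the lugs, 40 mm above the worktop; the slot is 20 mm high. Behind the hole it has an upright 90 degree vee stop: an eye pushed in along the base's +x is centred by the vee and stops against it with its hole within 1 mm of the lugs' holes.
- base_hole (a point): Centre of the mouth of the hinge base's hole, on the top face of the upper lug, 60 mm above the worktop; axes as hinge_base.
- swing_arm: Loose arm, 0.2 to 0.4 kg, standing level on its foot: round wooden plate (94 mm across, top at 48 mm) on a rubber foot 80 mm across, and a straight aluminium bar ending in an eye. Origin: centre of the foot's underside; z up; x along the bar to the eye. Bar 14 mm wide, 34 to 46 mm above the underside, free from x = 47 to 150 mm; pinch it across its width from above.
- bar_grip (a point): Good place to grip the bar: its centre line at x = 78 mm of the arm, 40 mm above the foot's underside. The plate end is the heavier, so a lifted arm can tip a little in the fingers; let go on the worktop, it stands level again. Standing, it slides on its foot with a few newtons.
- eye_center (a point): Centre of the eye's hole, at x = 165 mm of the arm and 40 mm above the foot's underside (mid height of the eye). Eye: ring of 30 mm outer and 12.5 mm inner diameter, 12 mm high, so it has 4 mm play above and below in the slot of the base.
- pin_rest: Fixed dark wooden block 60 x 60 x 50 mm with a blind hole of 12.5 mm in its top that holds the pin upright. Origin: centre of its underside.
- hinge_pin: Loose steel pin standing upright in the pin rest, collar on the rest's top. Shaft 10 mm across, 44 mm long below the collar, last 8 mm tapered to 4 mm; collar 24 mm across, 3 mm thick; above it a square dark knob 16 x 16 mm, 28 mm high, to grip from above on two flats. Origin: centre of the collar's underside; z up towards the knob; x, y across the knob's flats.
- pin_tip (a point): Tip of the pin's shaft, 44 mm below the collar's underside.
- salt_shaker: Bystander: glass salt shaker with metal cap, 44 mm across and 90 mm high. Origin: centre of its underside.
- blue_cap: Bystander: screw cap, 38 mm across and 23 mm high. Origin: centre of its underside.
- coaster: Bystander: round cork coaster, 92 mm across, 9 mm thick. Origin: centre of its underside.
- cork: Bystander: wine cork lying down, 23 mm thick and about 45 mm long. Origin: underside centre.
- teaspoon: Bystander: teaspoon, 137 mm long. Origin: underside centre.
- foil_parcel: Bystander: crumpled foil parcel, about 65 x 64 x 68 mm. Origin: underside centre.
Mind the look-alikes: they are no part of the job. There is more than one size of the swing_arm; the one meant has the size given above.

How it is judged:
On the way, in this order (a step that is already met when the one before it is completed fails the run):
1. the arm stands on the worktop with its eye in the slot of the base, holes in line (horizontal distance between eye_center and base_hole below 0.005 m and z of eye_center in the frame of base_hole between -0.025 and -0.015 m), for 0.2 s.
2. the pin is threaded through both lugs and the eye, its collar on the upper lug (z of hinge_pin in the frame of base_hole below 0.003 m and horizontal distance between each of hinge_pin, pin_tip and base_hole below 0.004 m), for 0.2 s.
At the end, for the whole second after the job is handed in: The pin hangs in the hinge base with its collar within 3 mm of the upper lug's top and both its ends within 4 mm of the hole axis; it passes through the arm's eye, which lies in the slot within 5 mm of the axis; the arm stands level on its foot on the worktop; arm and pin are at rest (all of step 1 and all of step 2 and height (world z) of swing_arm below 0.004 m and angle between swing_arm's own z axis and vertical below 0.05 rad and linear speed of each of swing_arm, hinge_pin below 0.01 m/s); the robot touches nothing.
It fails at once if another thing on the worktop is displaced by more than 3 cm (distance of any of salt_shaker, blue_cap, coaster, cork, teaspoon, foil_parcel from where it was at the start of the episode above 0.03 m).
It also fails if it takes over 70 s, if anything falls off the work surface, if the arm or the gripper's body presses on something with over 40 N, if the wrist force passes 120 N, or if a joint passes its speed limit or range.

ROBOT

A 6-joint arm with a two-finger parallel gripper is mounted at the origin on a cart in front of the work surface, level with it; the furniture and walls round the work are solid. World frame = base frame: x ahead of the robot, y to its left, z up, the work surface at z = 0. Lengths are in m, angles in rad, forces in N, time in s.
With the tool pointing down it reaches from about 0.275 to 0.725 m from the base axis. Payload 5.6 kg.
Tool frame: the origin (TCP) lies midway between the tips of the shut fingers; the grasp point (between the pads) lies grasp_offset behind it (grasp_offset is the distance from the TCP to the grasp point, in m); z points along the fingers, y is the line along which they close (so a half turn about z gives the same grasp; the last joint's range is limited). The gripper opens to 85 mm and grips with 20 to 120 N. Pads are 22 mm wide; open, the fingers measure 114 mm over their backs; the gripper's body (76 mm by 85 mm) begins 54 mm behind the grasp point. The pads swing forward as they close: fully open they stand 13 mm farther back than shut.
Start: joints at [1.472, 0.255, 0.108, 0, -1.424, -0.285], TCP at [0.206, 0.51, 0.231] pointing down, gripper open.
Joint ranges: [-2.95, 2.95], [-1.21, 1.97], [-1.09, 1.5], [-2.87, 1.71], [-2.94, -0.07], [-3.05, 3.05]. Speed limits (rad/s): [2.57, 2.57, 3.14, 3.14, 3.14, 3.14].

INTERFACE

Orientations are given as a unit quaternion [x, y, z, w].
In Python, from bench import observe, camera, camera_info, job_done, grasp_offset gives the robot as it stands.
- The arm moves only by the shell command python3 -m crank 'ROWS' [FORCE]. ROWS is JSON, a list of rows, each an object with "xyz": the shift along the tool's x, y, z in units of 30 mm (1.0 is 30 mm), a list of three; "twist": the turn about the tool's z in units of 5 degrees (1.0 is 5 degrees); "grip": the opening, from 0 (shut) to 1 (fully open). In form: [{"xyz": [x, y, z], "twist": twist, "grip": grip}, ...]. A call has 1 to 20 rows; each row is the pose to reach, as a shift and turn from the pose commanded when the call began, along the tool's axes at that moment; what a row does not reach only later rows make up. A row lasts 1/10 s, in which the tool goes at most 50 mm and 8.59 degrees, less where a joint would pass 70% of its speed; a pose out of reach is approached as far as the arm can. A call with a gripper value outside its range is refused whole. The fingers move at their own pace and stop on an object; FORCE is the grip in N (left out, the last holds). Time passes only in rows, so rows that repeat a pose let the fingers close. It gives the time, the measured TCP pose, the force, the opening and the grip force at its end, in the units of the state.
- observe(): the state, without advancing time (a new reading comes with each control period).
- camera(name): name is "scene" or "side" or "wrist"; returns (picture, depth): 420x560x3 uint8, red, green, blue; 420x560 float32, m along the optical axis (not along the pixel's ray), 0 where there is no reading.
- camera_info(name): a dict with "fx", "fy", "cx", "cy" (pixels), "pose" (4x4, takes a point from camera to world coordinates); the wrist camera has in their place "T_tool_cam" (4x4, takes a point from camera to tool coordinates, whose origin is the TCP and whose axes are the flange's). Camera axes: x right, y up, looking along -z (the intrinsics and any distortion apply to the point x, -y, -z); pixel columns grow to the right and rows downward; lengths in m; the calibration is good to about 2 mm. A picture is of the moment at which its call begins: read the wrist's pose just before it. camera_info takes no time and is no camera call.
- job_done(): hands the job in; it is judged then, once.
The state is a dict: "clock": time; "qpos": joint angles; "qd": joint speeds; "tau": joint torques, N m; "tcp_pos": TCP position; "ee_rot": TCP orientation; "wrist_force": force on the tool from outside, world axes, zero at the start; "wrist_torque": the same for the moment, N m; "grip_width": finger opening in m; "grasp_force": force on a finger pad.
Only numpy, scipy, OpenCV 4.12 (cv2) and the standard library are available. Lean on these libraries where they do the work, as an engineer would, in place of code of your own. Each camera call takes 0.05 s, during which the arm holds its last target. There are 200 camera calls.

## Working session

There is one attempt and no reset: what is moved stays moved. The work goes in short steps, Python scripts to look and compute and a shell command to move; the robot and the scene stay as the last step left them, time stands still between calls to the robot, and variables do not carry over. Pictures are saved under pics/ and viewed, at most 10 in all, crops included, and the job is handed in when it is done.

```bash
mkdir -p pics; ls; python3 - <<'E'
from bench import *
import cv2,numpy as np
print(observe(),grasp_offset)
for n in("scene","side","wrist"):
    p,d=camera(n);np.savez(f"pics/{n}0.npz",p=p,d=d)
    cv2.imwrite(f"pics/{n}0.png",p[:,:,::-1]);print(n,camera_info(n))
E
```

```text
pics
{'clock': 0.0, 'qpos': array([ 1.47157488e+00,  2.55743684e-01,  1.06971019e-01, -4.85661078e-04,
       -1.42388905e+00, -2.84615640e-01]), 'qd': array([-6.05290827e-04,  1.10361477e-04,  1.06345724e-03,  1.33530401e-03,
       -1.03923370e-03,  8.10984964e-05]), 'tau': array([-1.55159983e-04, -3.86636388e+01,  2.37936294e+01,  5.36537871e+00,
       -6.27815723e-03, -2.77224814e-06]), 'tcp_pos': array([0.20571153, 0.50953353, 0.23038261]), 'ee_rot': array([ 9.81632815e-01, -1.90777588e-01, -1.52816389e-04,  9.50919926e-04]), 'wrist_force': array([-0.22363109,  0.45339911,  0.75231426]), 'wrist_torque': array([ 0.04450243, -0.03730882, -0.04801455]), 'grasp_force': 0.0, 'grip_width': 0.08569328202338297} 0.0187
scene {'fx': 390.4720256718486, 'fy': 390.4720256718486, 'cx': 279.1152147086372, 'cy': 207.23533057362937, 'pose': array([[-0.16408892,  0.86834717, -0.46802567,  0.03349518],
       [-0.98635158, -0.13788141,  0.089996  ,  0.16715532],
       [ 0.01361573,  0.4764052 ,  0.87912041,  1.05755801],
       [ 0.        ,  0.        ,  0.        ,  1.        ]])}
side {'fx': 513.5114404018682, 'fy': 513.5114404018682, 'cx': 278.0171873888861, 'cy': 199.99544564066258, 'pose': array([[-0.97142333,  0.10588551, -0.21242637,  0.22183614],
       [-0.2369258 , -0.37887341,  0.89460667,  1.40350995],
       [ 0.01424318,  0.91937109,  0.39313349,  0.66011397],
       [ 0.        ,  0.        ,  0.        ,  1.        ]])}
wrist {'fx': 350.8570351084615, 'fy': 350.8570351084615, 'cx': 283.78641687402563, 'cy': 206.74741134434785, 'T_tool_cam': array([[-9.39395358e-04,  9.61026246e-01,  2.76455552e-01,
         7.00327108e-02],
       [ 9.99999238e-01,  1.12408910e-03, -5.09609910e-04,
         9.86972931e-04],
       [-8.00509172e-04,  2.76454863e-01, -9.61026570e-01,
        -1.42961064e-01],
       [ 0.00000000e+00,  0.00000000e+00,  0.00000000e+00,
         1.00000000e+00]])}
```

View pics/scene0.png

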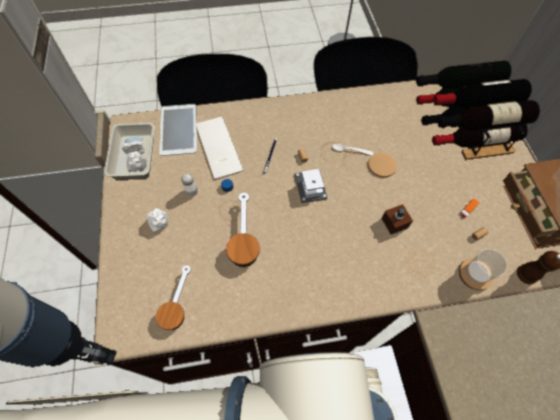

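View pics/side0.png

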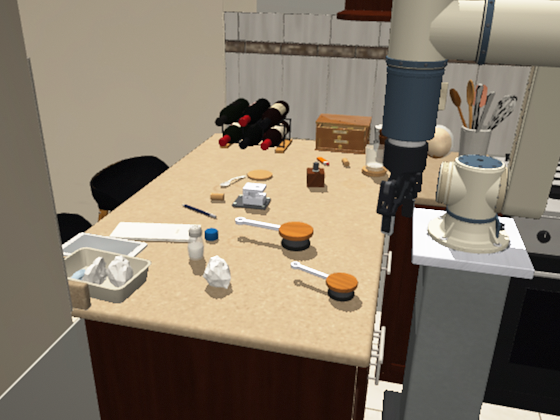

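The scene view shows two arms: A with its plate at (243,248) and eye at (244,198), and B with its plate at (170,316) and eye at (186,270). The hinge base is at (312,185) and the pin rest with the pin at (398,218). Next I measure sizes to tell A from B, and take enlarged crops.

```bash
cat > h.py <<'E'
import numpy as np,cv2
from bench import *
from scipy.spatial.transform import Rotation as R
def ray(n,u,v,T=None):
    c=camera_info(n); T=c['pose'] if T is None else T
    d=T[:3,:3]@np.array([(u-c['cx'])/c['fx'],-(v-c['cy'])/c['fy'],-1]); return T[:3,3],d
def onz(n,u,v,z,T=None):
    o,d=ray(n,u,v,T); return o+d*(z-o[2])/d[2]
def wristT(s):
    T=np.eye(4);T[:3,:3]=R.from_quat(s['ee_rot']).as_matrix();T[:3,3]=s['tcp_pos'];return T@camera_info('wrist')['T_tool_cam']
def cloud(n,d,T=None):
    c=camera_info(n);T=c['pose'] if T is None else T
    v,u=np.mgrid[:420,:560]
    P=np.stack([(u-c['cx'])/c['fx']*d,-(v-c['cy'])/c['fy']*d,-d],-1)
    return P@T[:3,:3].T+T[:3,3]
E
python3 - <<'E'
from h import *
z=np.load('pics/scene0.npz');p,d=z['p'],z['d'];C=cloud('scene',d)
hsv=cv2.cvtColor(p,cv2.COLOR_RGB2HSV)
m=((hsv[...,0]<15)&(hsv[...,1]>170)&(hsv[...,2]>90)).astype(np.uint8)
n,l,s,c=cv2.connectedComponentsWithStats(m)
for i in range(1,n):
    if s[i,4]>150:
        cs,_=cv2.findContours((l==i).astype(np.uint8),0,1)
        (x,y),wh,a=cv2.minAreaRect(cs[0]); print(s[i],c[i],onz('scene',*c[i],.048).round(4),np.median(C[l==i],0).round(4), 'diam mm',max(wh)*np.median(d[l==i])/390*1000)
for nm,u,v,h in[('eyeA',244,198,.046),('eyeB',186,270,.046),('base',312,185,.06),('pin',399,213,.08),('rest',398,218,.05)]:
    print(nm,onz('scene',u,v,h).round(4),C[v,u].round(4))
a=cv2.resize(p[165:335,150:290],None,fx=3.4,fy=3.4,interpolation=3)
b=cv2.resize(p[160:240,290:420],None,fx=2.3,fy=2.3,interpolation=3)
o=np.zeros((590,790,3),np.uint8);o[:a.shape[0],:a.shape[1]]=a;o[:b.shape[0],480:480+b.shape[1]]=b
cv2.imwrite('pics/c1.png',o[:,:,::-1])
E
```

```text
[228 235  30  29 713] [242.43338008 248.98597475] [0.4569 0.186  0.048 ] [0.4566 0.1857 0.0476] diam mm 80.62792
[157 303  26  26 527] [169.51612903 315.69070209] [0.3049 0.391  0.048 ] [0.3075 0.3933 0.0364] diam mm 64.473236
eyeA [0.6193 0.1619 0.046 ] [ 0.648   0.1616 -0.0035]
eyeB [0.4212 0.3437 0.046 ] [ 0.4401  0.3523 -0.0031]
base [ 0.624 -0.045  0.06 ] [ 0.6245 -0.0451  0.0591]
pin [ 0.4822 -0.266   0.08  ] [ 0.4836 -0.2674  0.0769]
rest [ 0.4806 -0.2713  0.05  ] [ 0.4805 -0.2712  0.0502]
```

View pics/c1.png

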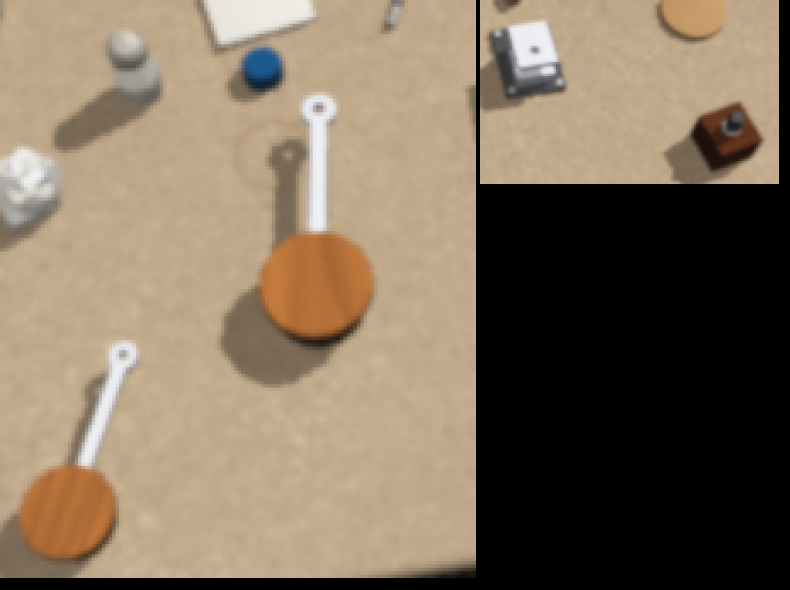

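A's plate top is at 48 mm and its plate-to-eye distance is 164 mm, matching the description. B's plate top is at 36 mm and it is smaller, so it is the look-alike. I move to a vantage point above A and the base.

```bash
python3 -m crank '[{"xyz":[0,0,-2.3],"twist":0,"grip":1},{"xyz":[14.6,9.9,-2.3],"twist":-2.7,"grip":1},{"xyz":[14.6,9.9,-2.3],"twist":-2.7,"grip":1},{"xyz":[14.6,9.9,-2.3],"twist":-2.7,"grip":1},{"xyz":[14.6,9.9,-2.3],"twist":-2.7,"grip":1},{"xyz":[14.6,9.9,-2.3],"twist":-2.7,"grip":1},{"xyz":[14.6,9.9,-2.3],"twist":-2.7,"grip":1},{"xyz":[14.6,9.9,-2.3],"twist":-2.7,"grip":1},{"xyz":[14.6,9.9,-2.3],"twist":-2.7,"grip":1},{"xyz":[14.6,9.9,-2.3],"twist":-2.7,"grip":1},{"xyz":[14.6,9.9,-2.3],"twist":-2.7,"grip":1},{"xyz":[14.6,9.9,-2.3],"twist":-2.7,"grip":1},{"xyz":[14.6,9.9,-2.3],"twist":-2.7,"grip":1},{"xyz":[14.6,9.9,-2.3],"twist":-2.7,"grip":1},{"xyz":[14.6,9.9,-2.3],"twist":-2.7,"grip":1},{"xyz":[14.6,9.9,-2.3],"twist":-2.7,"grip":1}]' 40
cat > look.py <<'E'
from h import *
import sys
s=observe();T=wristT(s);p,d=camera('wrist');np.savez(f'pics/{sys.argv[1]}.npz',p=p,d=d,T=T)
cv2.imwrite(f'pics/{sys.argv[1]}.png',p[:,:,::-1])
x=R.from_quat(s['ee_rot']).as_matrix();print(s['clock'],s['tcp_pos'],'yawx',np.arctan2(x[1,0],x[0,0]),s['wrist_force'],s['grip_width'])
E
python3 look.py w1
```

```text
clock: 1.75
tcp_pos: [0.5004, 0.0714, 0.3004]
ee_rot: [0.997, -0.073, 0.0, -0.0]
wrist_force: [0.4, 0.1, 0.3]
grip_width: 0.0855
grasp_force: 0.0
1.75 [0.50040622 0.07144159 0.3004243 ] yawx -0.1466573752457817 [0.39635038 0.14641279 0.29364199] 0.08553105804724295
```

View pics/w1.png

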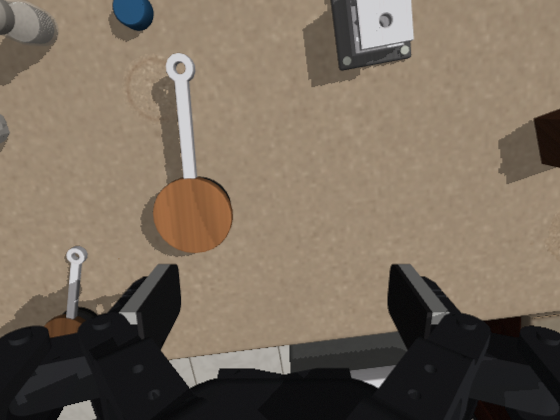

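The wrist view shows arm A (plate (193,214), eye hole (180,67)) and part of the base, with its hole at (386,20). I shift to see the whole base.

```bash
python3 -m crank '[{"xyz":[2.4,1.4,0],"twist":0,"grip":1},{"xyz":[2.4,1.4,0],"twist":0,"grip":1},{"xyz":[2.4,1.4,0],"twist":0,"grip":1},{"xyz":[2.4,1.4,0],"twist":0,"grip":1}]'
python3 look.py w2; python3 - <<'E'
from h import *
z=np.load('pics/w1.npz');T=z['T'];C=cloud('wrist',z['d'],T)
print('arm',onz('wrist',193,214,.048,T),'eye',onz('wrist',180,67,.046,T),'hole',onz('wrist',386,20,.06,T),C[120,187],C[35,386])
z=np.load('pics/w2.npz');C=cloud('wrist',z['d'],z['T']);p=z['p']
# top lug: points 55..65mm high, away from pin
m=(abs(C[...,2]-.06)<.005)&(np.hypot(C[...,0]-.625,C[...,1]+.045)<.09)
cs,_=cv2.findContours(m.astype(np.uint8),0,1);k=max(cs,key=cv2.contourArea)
pts=np.array([onz('wrist',u,v,.06,z['T'])[:2] for u,v in k[:,0]],np.float32)
r=cv2.minAreaRect(pts*1000);print('lug',r,cv2.boxPoints(r))
m=(abs(C[...,2]-.008)<.004)&(np.hypot(C[...,0]-.625,C[...,1]+.045)<.09)
r=cv2.minAreaRect((C[m][:,:2]*1000).astype(np.float32));print('foot',r,cv2.boxPoints(r))
x,y,w,h=cv2.boundingRect(k);print(x,y,w,h)
a=p[max(0,y-50):y+h+60,max(0,x-70):x+w+70];cv2.imwrite('pics/c2.png',cv2.resize(a,None,fx=3,fy=3,interpolation=3)[:600,:800,::-1])
E
```

```text
clock: 2.2
tcp_pos: [0.5659, 0.0187, 0.2998]
ee_rot: [0.997, -0.074, -0.0, 0.0]
wrist_force: [0.5, 0.5, -0.2]
grip_width: 0.0857
grasp_force: 0.0
2.2 [0.56593338 0.01872475 0.29975666] yawx -0.14828267901433187 [ 0.51538972  0.46306091 -0.17059232] 0.08568409291374993
arm [0.46370668 0.18405725 0.048     ] eye [0.62440765 0.16283947 0.046     ] hole [ 0.6348832 -0.0515602  0.06     ] [0.5700856  0.16779979 0.04537791] [ 0.62140685 -0.05071346  0.05978431]
lug ((645.2989501953125, -49.916473388671875), (63.974639892578125, 52.46754455566406), 1.4638959169387817) [[612.6519   -24.508444]
 [613.99225  -76.95887 ]
 [677.946    -75.3245  ]
 [676.60565  -22.874077]]
foot ((655.2622680664062, -49.92892074584961), (110.00846862792969, 84.25447845458984), 1.5174756050109863) [[599.16174   -9.273069]
 [601.39294  -93.49799 ]
 [711.3628   -90.58477 ]
 [709.1316    -6.359848]]
308 49 58 74
```

View pics/c2.png

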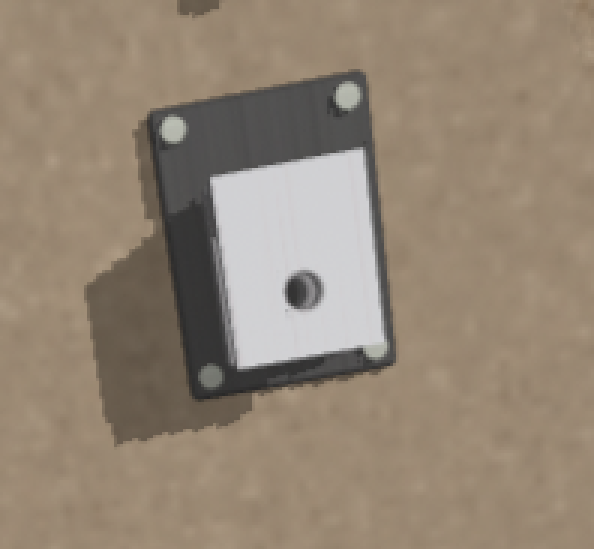

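The base is well measured: lug 64×52.5 mm and foot 110×84 mm, both matching the description. The hole is at about (0.635, -0.050), yaw 1.5°, and the slot opens towards the robot. Now I grip the bar.

```bash
python3 -m crank '[{"xyz":[-1.7,-5,0],"twist":-0.2,"grip":1},{"xyz":[-1.7,-5,0],"twist":-0.2,"grip":1},{"xyz":[-1.7,-5,0],"twist":-0.2,"grip":1},{"xyz":[-1.7,-5,0],"twist":-0.2,"grip":1},{"xyz":[-1.7,-5,4],"twist":-0.2,"grip":1},{"xyz":[-1.7,-5,4],"twist":-0.2,"grip":1},{"xyz":[-1.7,-5,4],"twist":-0.2,"grip":1},{"xyz":[-1.7,-5,4],"twist":-0.2,"grip":1}]' 60
python3 look.py w3; python3 - <<'E'
from h import *
z=np.load('pics/w3.npz');T=z['T'];C=cloud('wrist',z['d'],T);p=z['p']
m=(abs(C[...,2]-.046)<.004)&(C[...,0]>.52)&(C[...,0]<.595)&(abs(C[...,1]-.17)<.06)
P=C[m][:,:2];x=P[:,0];print(len(P),np.polyfit(x-.538,P[:,1],1))
m=(abs(C[...,2]-.046)<.004)&(C[...,0]>.5)&(abs(C[...,1]-.17)<.06)
print(C[m][:,0].max(),'eye tip expected .639')
E
```

```text
clock: 3.05
tcp_pos: [0.5349, 0.1739, 0.1774]
ee_rot: [0.998, -0.065, -0.003, 0.002]
wrist_force: [-0.5, 0.1, 0.7]
grip_width: 0.0854
grasp_force: 0.0
3.05 [0.53485787 0.17394256 0.17742794] yawx -0.1294826104239936 [-0.45967847  0.05383094  0.70286912] 0.0853932760443759
1693 [-0.12970462  0.17606119]
0.6388464726721768 eye tip expected .639
```

```bash
python3 -m crank '[{"xyz":[0.1,-0.08,1.5],"twist":0,"grip":1},{"xyz":[0.1,-0.08,3],"twist":0,"grip":1},{"xyz":[0.1,-0.08,4],"twist":0,"grip":1},{"xyz":[0.1,-0.08,4.8],"twist":0,"grip":1},{"xyz":[0.1,-0.08,5.15],"twist":0,"grip":1},{"xyz":[0.1,-0.08,5.15],"twist":0,"grip":1},{"xyz":[0.1,-0.08,5.15],"twist":0,"grip":0},{"xyz":[0.1,-0.08,5.15],"twist":0,"grip":0},{"xyz":[0.1,-0.08,5.15],"twist":0,"grip":0},{"xyz":[0.1,-0.08,5.15],"twist":0,"grip":0},{"xyz":[0.1,-0.08,5.15],"twist":0,"grip":0},{"xyz":[0.1,-0.08,5.15],"twist":0,"grip":0},{"xyz":[0.1,-0.08,5.15],"twist":0,"grip":0}]' 60
```

```text
clock: 4.4
tcp_pos: [0.5412, 0.1765, 0.0262]
ee_rot: [0.998, -0.065, 0.0, -0.0]
wrist_force: [-0.1, 0.8, 2.5]
grip_width: 0.0126
grasp_force: 59.9
```

```bash
python3 -m crank '[{"xyz":[-0.8,0.3,-0.05],"twist":0,"grip":0},{"xyz":[-1.2,1,-0.05],"twist":-0.2,"grip":0},{"xyz":[-1.2,1.9,-0.05],"twist":-0.5,"grip":0},{"xyz":[-1.1,2.8,-0.05],"twist":-0.8,"grip":0},{"xyz":[-1,3.7,-0.05],"twist":-1.1,"grip":0},{"xyz":[-0.9,4.6,-0.05],"twist":-1.4,"grip":0},{"xyz":[-0.8,5.5,-0.05],"twist":-1.6,"grip":0},{"xyz":[-0.7,6.4,-0.05],"twist":-1.8,"grip":0},{"xyz":[-0.6,7.2,-0.05],"twist":-1.8,"grip":0},{"xyz":[-0.5,7.7,-0.05],"twist":-1.8,"grip":0},{"xyz":[-0.5,7.8,-0.05],"twist":-1.8,"grip":0},{"xyz":[-0.5,7.8,-0.05],"twist":-1.8,"grip":0},{"xyz":[-0.5,7.8,-0.05],"twist":-1.8,"grip":0}]' 60
python3 look.py w4; python3 - <<'E'
from h import *
z=np.load('pics/w4.npz');T=z['T'];C=cloud('wrist',z['d'],T);p=z['p']
m=(C[...,2]>.03)&(C[...,2]<.053)&(C[...,0]>.52)&(C[...,0]<.597)&(abs(C[...,1]+.05)<.04)
P=C[m];print(len(P),np.percentile(P,[2,50,98],axis=0))
for x in np.arange(.52,.6,.01):
    q=P[abs(P[:,0]-x)<.005]; print(x,len(q),*( (q[:,1].min(),q[:,1].max(),q[:,2].mean()) if len(q) else ()))
E
```

```text
clock: 5.7
tcp_pos: [0.4952, -0.0533, 0.027]
ee_rot: [1.0, 0.013, -0.0, -0.0]
wrist_force: [0.4, 0.2, -2.2]
grip_width: 0.0126
grasp_force: 59.3
5.7 [ 0.49517373 -0.05329337  0.02699325] yawx 0.026610099035011794 [ 0.38700992  0.19489064 -2.22774103] 0.0125771308838228
10619 [[ 0.52218417 -0.06436348  0.04472225]
 [ 0.56792874 -0.05252891  0.04704511]
 [ 0.5915478  -0.03950024  0.04844071]]
0.52 482 -0.060425112728992085 -0.046429008966750306 0.04684234953717895
0.53 997 -0.060288934018054165 -0.04629308981103012 0.0468948495451982
0.54 1056 -0.05982518664263094 -0.04579726769714528 0.046946507543222826
0.55 1150 -0.059771787832444356 -0.04570373382932096 0.04699620853072813
0.56 1207 -0.05938996919653217 -0.04527279448509523 0.04703919833273909
0.5700000000000001 1942 -0.06571461034434278 -0.03788143846277564 0.04707811559546266
0.5800000000000001 1997 -0.06654685773663535 -0.0372830759329117 0.04661156703150795
0.5900000000000001 1788 -0.06499918345214667 -0.03856499969050453 0.047007507246959665
```

View pics/w4.png

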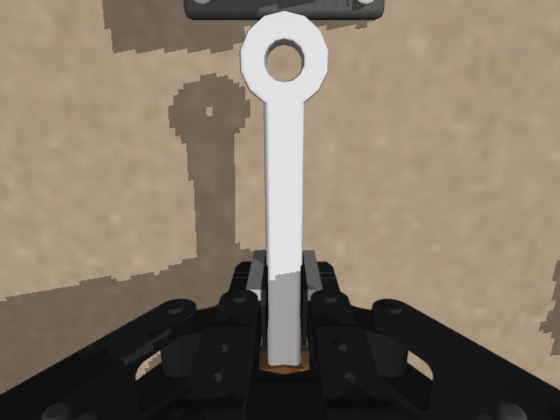

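The wrist view shows the eye (hole at (285,62)) held level about 1 mm up and centred on the base axis, with the base foot at the top edge of the picture. Pushing in now.

```bash
python3 -m crank '[{"xyz":[0.4,0,0],"twist":0,"grip":0},{"xyz":[0.8,0,0],"twist":0,"grip":0},{"xyz":[1.2,0,0],"twist":0,"grip":0},{"xyz":[1.5,0,0],"twist":0,"grip":0},{"xyz":[1.65,0,0],"twist":0,"grip":0},{"xyz":[1.75,0,0],"twist":0,"grip":0},{"xyz":[1.75,0,0],"twist":0,"grip":0},{"xyz":[1.75,0,0],"twist":0,"grip":0}]' 60
python3 - <<'E'
from h import *
z=np.load('pics/w4.npz');print(onz('wrist',285,62,.047,z['T']))
E
```

```text
clock: 6.55
tcp_pos: [0.5476, -0.0523, 0.0272]
ee_rot: [1.0, 0.013, -0.0, -0.0]
wrist_force: [0.4, -0.1, -2.7]
grip_width: 0.0126
grasp_force: 59.2
[ 0.57852008 -0.05244852  0.047     ]
```

```bash
python3 -m crank '[{"xyz":[0.05,0,0],"twist":0,"grip":0},{"xyz":[0.1,0,0],"twist":0,"grip":0},{"xyz":[0.15,0,0],"twist":0,"grip":0},{"xyz":[0.15,0,0],"twist":0,"grip":0}]' 60
```

```text
clock: 6.95
tcp_pos: [0.5522, -0.0522, 0.0272]
ee_rot: [1.0, 0.013, -0.0, -0.0]
wrist_force: [-1.5, 0.2, -1.7]
grip_width: 0.0131
grasp_force: 59.4
```

```bash
python3 -m crank '[{"xyz":[0.05,0,0],"twist":0,"grip":0},{"xyz":[0.08,0,0.04],"twist":0,"grip":0},{"xyz":[0.08,0,0.04],"twist":0,"grip":0}]' 60
```

```text
clock: 7.25
tcp_pos: [0.5527, -0.052, 0.0264]
ee_rot: [1.0, 0.013, -0.002, -0.0]
wrist_force: [-8.7, 3.2, 6.9]
grip_width: 0.0126
grasp_force: 60.6
```

Contact at the vee: the TCP has stopped and the force is 9 N. Now I release, lift and look down the hole.

```bash
python3 -m crank '[{"xyz":[-0.03,0,0],"twist":0,"grip":0},{"xyz":[-0.03,0,0],"twist":0,"grip":0.5},{"xyz":[-0.03,0,0],"twist":0,"grip":0.5},{"xyz":[-0.03,0,0],"twist":0,"grip":0.5},{"xyz":[-0.03,0,0],"twist":0,"grip":0.5},{"xyz":[-0.03,0,-1],"twist":0,"grip":0.5},{"xyz":[-0.03,0,-2.5],"twist":0,"grip":0.5},{"xyz":[0,0,-4],"twist":0,"grip":0.5},{"xyz":[0,0,-5],"twist":0,"grip":0.5},{"xyz":[0,0,-5],"twist":0,"grip":0.5},{"xyz":[0,0,-5],"twist":0,"grip":0.5}]' 60
python3 look.py w5; python3 - <<'E'
from h import *
z=np.load('pics/w5.npz');T=z['T'];C=cloud('wrist',z['d'],T);p=z['p']
m=(abs(C[...,2]-.06)<.005)&(np.hypot(C[...,0]-.635,C[...,1]+.05)<.09)
cs,_=cv2.findContours(m.astype(np.uint8),0,1);k=max(cs,key=cv2.contourArea)
pts=np.array([onz('wrist',u,v,.06,T)[:2] for u,v in k[:,0]],np.float32)
r=cv2.minAreaRect(pts*1000);print('lug',r)
P0=np.linalg.inv(T)@np.array([.635,-.05,.06,1]);ci=camera_info('wrist');u=int(ci['cx']+ci['fx']*P0[0]/-P0[2]);v=int(ci['cy']-ci['fy']*P0[1]/-P0[2]);print(u,v)
g=p[v-25:v+25,u-25:u+25].min(2);d=(g<130).astype(np.uint8);n,l,s,c=cv2.connectedComponentsWithStats(d)
for i in range(1,n): 
    if s[i,4]>20:print(s[i],c[i],onz('wrist',c[i][0]+u-25,c[i][1]+v-25,.06,T))
a=p[max(0,v-70):v+80,max(0,u-100):u+100];cv2.imwrite('pics/c5.png',cv2.resize(a,None,fx=4,fy=4,interpolation=3)[:600,:800,::-1])
m=(abs(C[...,2]-.046)<.005)&(C[...,0]>.55)&(C[...,0]<.605)&(abs(C[...,1]+.05)<.03)
P=C[m];print(np.polyfit(P[:,0]-.635,P[:,1],1),P[:,2].mean())
E
```

```text
clock: 8.35
tcp_pos: [0.5551, -0.0521, 0.1766]
ee_rot: [1.0, 0.013, 0.001, -0.0]
wrist_force: [1.2, 0.3, -0.8]
grip_width: 0.0423
grasp_force: 0.0
8.35 [ 0.55514993 -0.05205415  0.17656881] yawx 0.026149665674012373 [ 1.20295965  0.30787724 -0.76169255] 0.04227212902487868
lug ((645.3203735351562, -50.10837936401367), (63.261863708496094, 52.056556701660156), 1.4445165395736694)
282 90
[ 18  17  18  18 240] [26.55416667 25.325     ] [ 0.63536639 -0.05077345  0.06      ]
[ 0.0233777  -0.05078504] 0.04615203881789773
```

View pics/c5.png

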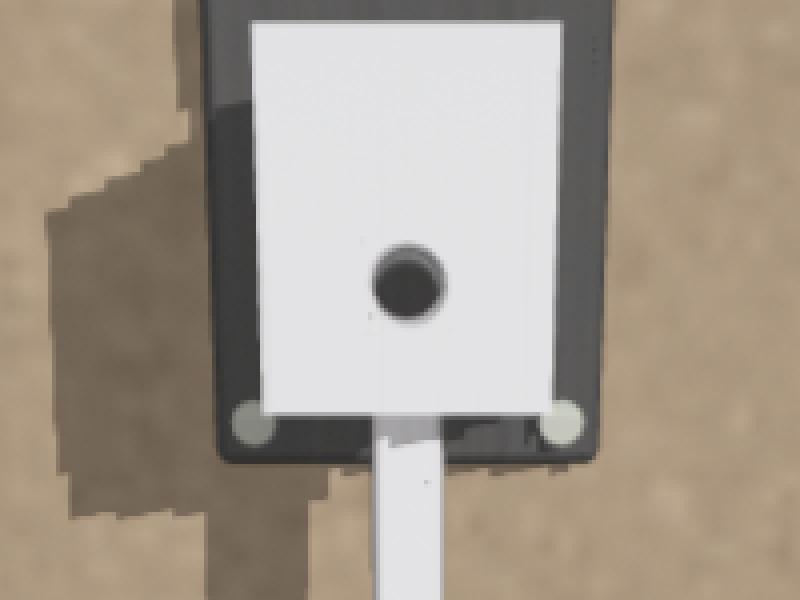

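The crop shows the hole (crop (408,283)) with a clear dark bore and the arm bar inserted straight. The hole is at about (0.6353, -0.0505). Step 1 is done, so on to the pin.

```bash
python3 -m crank '[{"xyz":[-3.5,7,-1],"twist":0,"grip":1},{"xyz":[-3.5,7,-1],"twist":0,"grip":1},{"xyz":[-3.5,7,-1],"twist":0,"grip":1},{"xyz":[-3.5,7,-1],"twist":0,"grip":1},{"xyz":[-3.5,7,-1],"twist":0,"grip":1},{"xyz":[-3.5,7,-1],"twist":0,"grip":1},{"xyz":[-3.5,7,-1],"twist":0,"grip":1},{"xyz":[-3.5,7,-1],"twist":0,"grip":1},{"xyz":[-3.5,7,-1],"twist":0,"grip":1}]' 60
python3 look.py w6; python3 - <<'E'
from h import *
z=np.load('pics/w6.npz');T=z['T'];C=cloud('wrist',z['d'],T);p=z['p']
for nm,a,b in(('rest',.045,.051),('knob',.076,.09)):
    m=(C[...,2]>a)&(C[...,2]<b)&(np.hypot(C[...,0]-.482,C[...,1]+.268)<.06)
    P=(C[m][:,:2]*1000).astype(np.float32);r=cv2.minAreaRect(P);print(nm,len(P),r,C[m][:,2].mean())
    v,u=np.nonzero(m);print(u.mean(),v.mean())
u,v=int(u.mean()),int(v.mean())
a=p[max(0,v-75):v+75,max(0,u-100):u+100];cv2.imwrite('pics/c6.png',cv2.resize(a,None,fx=4,fy=4,interpolation=3)[:600,:800,::-1])
E
```

```text
clock: 9.3
tcp_pos: [0.4557, -0.2639, 0.2054]
ee_rot: [1.0, 0.014, -0.001, -0.0]
wrist_force: [0.2, 0.3, -0.2]
grip_width: 0.0852
grasp_force: 0.0
9.3 [ 0.45567192 -0.263927    0.2053519 ] yawx 0.027822525992242008 [ 0.24889192  0.34362025 -0.1857037 ] 0.08520791457484453
rest 3654 ((488.05438232421875, -274.94921875), (60.181217193603516, 60.089839935302734), 12.427374839782715) 0.050100608935034784
296.6226053639847 149.6559934318555
knob 437 ((488.15106201171875, -274.9150085449219), (15.893610954284668, 16.083003997802734), 70.90057373046875) 0.0809705090587813
298.0617848970252 156.08924485125857
```

View pics/c6.png

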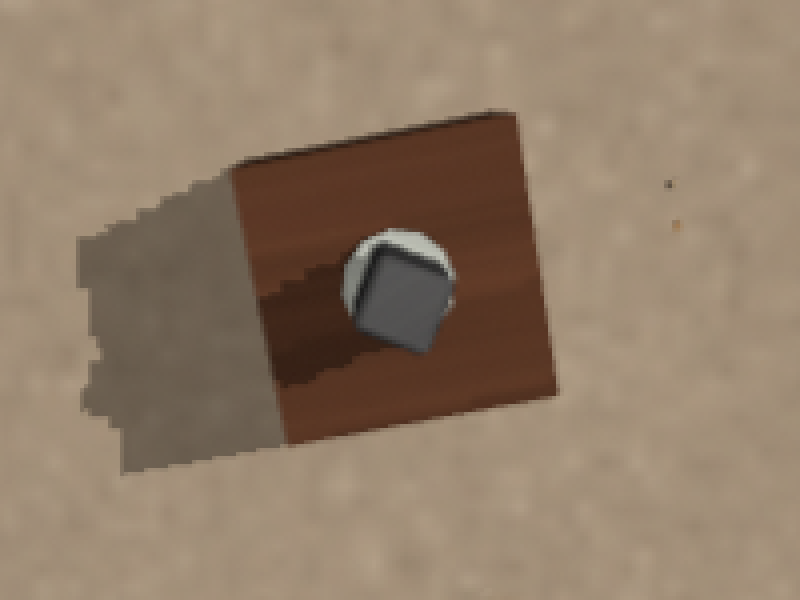

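The crop shows the knob (crop (403,298)) turned about -19° on the rest. Its centre is (0.4882, -0.2749) and its top is at 81 mm, as expected.

```bash
python3 -m crank '[{"xyz":[1.07,0.4,1],"twist":1.6,"grip":1},{"xyz":[1.07,0.4,2],"twist":3.2,"grip":1},{"xyz":[1.07,0.4,2.5],"twist":4.15,"grip":1},{"xyz":[1.07,0.4,2.5],"twist":4.15,"grip":1},{"xyz":[1.07,0.4,2.5],"twist":4.15,"grip":1},{"xyz":[1.07,0.4,2.5],"twist":4.15,"grip":1}]' 40; python3 look.py w7
```

```text
clock: 9.95
tcp_pos: [0.4888, -0.2761, 0.1327]
ee_rot: [0.986, -0.166, 0.001, 0.0]
wrist_force: [-0.5, -0.1, 0.3]
grip_width: 0.0853
grasp_force: 0.0
9.95 [ 0.48881739 -0.2760874   0.1326575 ] yawx -0.33321499451400055 [-0.52190043 -0.12187277  0.3107567 ] 0.0852682131697463
```

```bash
python3 -m crank '[{"xyz":[-0.03,-0.03,1],"twist":0,"grip":1},{"xyz":[-0.03,-0.03,2],"twist":0,"grip":1},{"xyz":[-0.03,-0.03,2.5],"twist":0,"grip":1},{"xyz":[-0.03,-0.03,2.5],"twist":0,"grip":1},{"xyz":[-0.03,-0.03,2.5],"twist":0,"grip":0},{"xyz":[-0.03,-0.03,2.5],"twist":0,"grip":0},{"xyz":[-0.03,-0.03,2.5],"twist":0,"grip":0},{"xyz":[-0.03,-0.03,2.5],"twist":0,"grip":0},{"xyz":[-0.03,-0.03,2.5],"twist":0,"grip":0},{"xyz":[-0.03,-0.03,2.5],"twist":0,"grip":0},{"xyz":[-0.03,-0.03,2.5],"twist":0,"grip":0},{"xyz":[-0.03,-0.03,2.5],"twist":0,"grip":0}]' 40
```

```text
clock: 11.2
tcp_pos: [0.4877, -0.2751, 0.0567]
ee_rot: [0.986, -0.167, 0.001, 0.0]
wrist_force: [-0.9, 2.0, 5.9]
grip_width: 0.0151
grasp_force: 39.9
```

```bash
python3 -m crank '[{"xyz":[0,0,-0.5],"twist":0,"grip":0},{"xyz":[0,0,-1.2],"twist":0,"grip":0},{"xyz":[0,0,-2.2],"twist":0,"grip":0},{"xyz":[0,0,-2.8],"twist":0,"grip":0},{"xyz":[0.3,-1.2,-2.8],"twist":0,"grip":0},{"xyz":[0.6,-2.4,-2.8],"twist":0,"grip":0},{"xyz":[1,-4,-2.8],"twist":0,"grip":0},{"xyz":[1.4,-5.5,-2.8],"twist":0,"grip":0},{"xyz":[1.8,-7,-2.8],"twist":0,"grip":0},{"xyz":[2.1,-8.2,-2.8],"twist":0,"grip":0},{"xyz":[2.2,-8.68,-2.8],"twist":0,"grip":0},{"xyz":[2.2,-8.68,-2.8],"twist":0,"grip":0},{"xyz":[2.2,-8.68,-2.8],"twist":0,"grip":0},{"xyz":[2.2,-8.68,-2.8],"twist":0,"grip":0}]' 40
python3 look.py w8;  python3 - <<'E'
from h import *
p,d=camera('side');cv2.imwrite('pics/s8f.png',p[:,:,::-1]);c=camera_info('side');s=observe()
def pr(n,X,T=None):
    c=camera_info(n);T=c['pose'] if T is None else T
    q=np.linalg.inv(T)@np.r_[X,1];return np.array([c['cx']-c['fx']*q[0]/q[2],c['cy']+c['fy']*q[1]/q[2]])
t=s['tcp_pos'];u,v=pr('side',t).astype(int);w=np.load('pics/w8.npz')
print('side tip exp',pr('side',t-[0,0,.0507])-[u-45,v-60],'wrist tip exp',pr('wrist',t-[0,0,.0507],w['T']),'hole exp wrist',pr('wrist',np.array([.6353,-.0505,.06]),w['T']))
a=cv2.resize(p[v-60:v+60,u-45:u+45],None,fx=4.2,fy=4.2,interpolation=3)
b=w['p'][60:420,160:420];b=cv2.resize(b,(364,504))
cv2.imwrite('pics/c8.png',np.hstack([a,b])[:,:,::-1])
E
```

```text
clock: 12.6
tcp_pos: [0.6348, -0.0519, 0.14]
ee_rot: [0.986, -0.168, -0.0, 0.0]
wrist_force: [0.1, -0.2, -0.4]
grip_width: 0.0151
grasp_force: 39.6
12.6 [ 0.63475922 -0.05189375  0.14001792] yawx -0.3370299508097929 [ 0.12053613 -0.17871683 -0.44206696] 0.015060717177020509
side tip exp [45.47013893 75.524716  ] wrist tip exp [281.82802279 230.05087964] hole exp wrist [279.86410322 215.04788008]
```

View pics/c8.png

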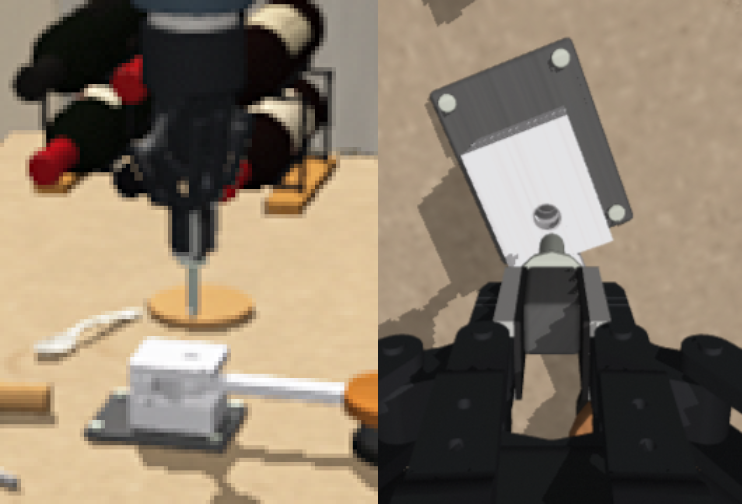

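The side view shows the pin hanging vertical. In the wrist view the tip (283,231) and the hole (281,214) are both within 1 px of prediction. A 1.5 mm correction, then down.

```bash
python3 -m crank '[{"xyz":[-0.01,-0.05,0],"twist":0,"grip":0},{"xyz":[-0.01,-0.05,0],"twist":0,"grip":0},{"xyz":[-0.01,-0.05,0.5],"twist":0,"grip":0},{"xyz":[-0.01,-0.05,0.8],"twist":0,"grip":0},{"xyz":[-0.01,-0.05,0.95],"twist":0,"grip":0},{"xyz":[-0.01,-0.05,1.05],"twist":0,"grip":0},{"xyz":[-0.01,-0.05,1.15],"twist":0,"grip":0},{"xyz":[-0.01,-0.05,1.2],"twist":0,"grip":0},{"xyz":[-0.01,-0.05,1.2],"twist":0,"grip":0}]' 40
```

```text
clock: 13.6
tcp_pos: [0.6356, -0.0492, 0.1041]
ee_rot: [0.986, -0.167, 0.0, -0.0]
wrist_force: [-0.0, -0.7, 0.2]
grip_width: 0.0153
grasp_force: 39.6
```

```bash
python3 -m crank '[{"xyz":[-0.01,0.03,0.1],"twist":0,"grip":0},{"xyz":[-0.01,0.03,0.2],"twist":0,"grip":0},{"xyz":[-0.01,0.03,0.3],"twist":0,"grip":0},{"xyz":[-0.01,0.03,0.4],"twist":0,"grip":0},{"xyz":[-0.01,0.03,0.4],"twist":0,"grip":0}]' 40
```

```text
clock: 14.1
tcp_pos: [0.6347, -0.05, 0.0914]
ee_rot: [0.986, -0.167, -0.001, 0.0]
wrist_force: [0.2, 0.4, -0.0]
grip_width: 0.015
grasp_force: 39.6
```

Free so far; the tip is at 41 mm, inside the eye.

```bash
python3 -m crank '[{"xyz":[0,0,0.1],"twist":0,"grip":0},{"xyz":[0,0,0.2],"twist":0,"grip":0},{"xyz":[0,0,0.3],"twist":0,"grip":0},{"xyz":[0,0,0.4],"twist":0,"grip":0},{"xyz":[0,0,0.5],"twist":0,"grip":0},{"xyz":[0,0,0.5],"twist":0,"grip":0}]' 40
```

```text
clock: 14.7
tcp_pos: [0.6351, -0.0499, 0.0766]
ee_rot: [0.986, -0.167, -0.0, -0.0]
wrist_force: [1.1, 0.2, -1.6]
grip_width: 0.0152
grasp_force: 39.6
```

```bash
python3 -m crank '[{"xyz":[0,0,0.1],"twist":0,"grip":0},{"xyz":[0,0,0.2],"twist":0,"grip":0},{"xyz":[0,0,0.28],"twist":0,"grip":0},{"xyz":[0,0,0.33],"twist":0,"grip":0},{"xyz":[0,0,0.33],"twist":0,"grip":0}]' 40
```

```text
clock: 15.2
tcp_pos: [0.6351, -0.05, 0.0669]
ee_rot: [0.986, -0.167, 0.0, -0.0]
wrist_force: [1.9, 0.3, -1.7]
grip_width: 0.0149
grasp_force: 39.6
```

```bash
python3 -m crank '[{"xyz":[0,0,0.04],"twist":0,"grip":0},{"xyz":[0,0,0.08],"twist":0,"grip":0},{"xyz":[0,0,0.08],"twist":0,"grip":0}]' 40
```

```text
clock: 15.5
tcp_pos: [0.6352, -0.05, 0.0668]
ee_rot: [0.986, -0.167, 0.001, 0.0]
wrist_force: [-4.3, 2.8, 8.4]
grip_width: 0.0148
grasp_force: 41.0
```

The collar is seated: 8 N up at the expected height. Now I release, lift and check.

```bash
python3 -m crank '[{"xyz":[0,0,0.03],"twist":0,"grip":0},{"xyz":[0,0,0.02],"twist":0,"grip":0.5},{"xyz":[0,0,0.02],"twist":0,"grip":0.5},{"xyz":[0,0,0.02],"twist":0,"grip":0.5},{"xyz":[0,0,0.02],"twist":0,"grip":0.5},{"xyz":[0,0,-0.5],"twist":0,"grip":0.5},{"xyz":[0,0,-1.5],"twist":0,"grip":0.5},{"xyz":[0,0,-3],"twist":0,"grip":0.5},{"xyz":[-2,0,-4.5],"twist":0,"grip":0.5},{"xyz":[-2,0,-5],"twist":0,"grip":0.5},{"xyz":[-2,0,-5],"twist":0,"grip":0.5},{"xyz":[-2,0,-5],"twist":0,"grip":0.5}]' 40
python3 look.py w9; python3 - <<'E'
from h import *
z=np.load('pics/w9.npz');T=z['T'];C=cloud('wrist',z['d'],T);H=np.array([.6353,-.0503])
r=np.hypot(C[...,0]-H[0],C[...,1]-H[1])
m=(C[...,2]>.085)&(C[...,2]<.1)&(r<.03);print('knob',m.sum(),C[m].mean(0),cv2.minAreaRect((C[m][:,:2]*1000).astype(np.float32)))
m=(C[...,2]>.0615)&(C[...,2]<.066)&(r<.02);print('collar',m.sum(),C[m].mean(0))
m=(abs(C[...,2]-.06)<.0012)&(r<.03);print('lug z',C[m][:,2].mean())
m=(C[...,2]>.04)&(C[...,2]<.055)&(C[...,0]<.60)&(C[...,0]>.54)&(abs(C[...,1]+.05)<.025);print('bar z',m.sum(),C[m].mean(0),np.polyfit(C[m][:,0],C[m][:,2],1)[0])
p,d=camera('side');cv2.imwrite('pics/s9.png',cv2.resize(p[150:270,200:340],None,fx=4,fy=4,interpolation=3)[:,:,::-1])
E
```

```text
clock: 16.7
tcp_pos: [0.5784, -0.03, 0.2158]
ee_rot: [0.986, -0.167, 0.001, -0.0]
wrist_force: [-0.6, -0.1, -0.7]
grip_width: 0.0425
grasp_force: 0.0
16.7 [ 0.57836587 -0.02996303  0.21580337] yawx -0.3354210209642203 [-0.62336327 -0.11484728 -0.68133433] 0.04252786877011238
knob 456 [ 0.63567791 -0.05119571  0.09113252] ((635.6188354492188, -51.173946380615234), (14.962860107421875, 15.192156791687012), 70.72320556640625)
collar 264 [ 0.63700503 -0.05095748  0.06290256]
lug z 0.06019645824720963
bar z 974 [ 0.57078271 -0.05232208  0.04618465] 0.00011753100038849629
```

View pics/s9.png

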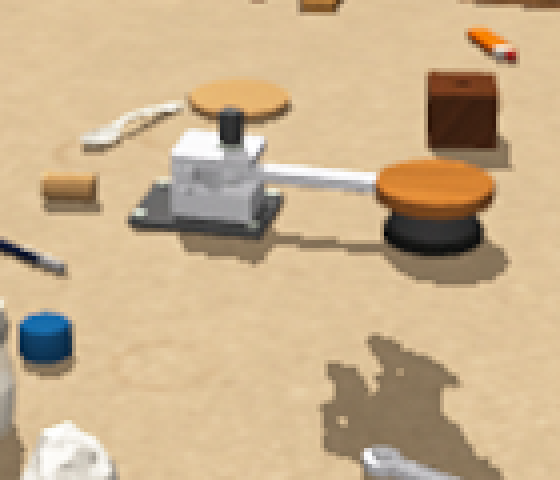

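The pin is home: knob top at 91 mm, collar top at 63 mm. The arm is level with its bar top at 46 mm, and the bystanders in view are where they were. I hand in.

```bash
python3 -c "from bench import *;print(job_done())"
```

```text
the job is handed in; nothing more can be done
None
```

The job is handed in: the arm's eye is in the slot, the pin is threaded with its collar on the upper lug, and the gripper is clear. My last camera check confirmed this at 16.7 s, but the hand-in returned no verdict.

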